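# Lock a drive transit case for transport

## Robot

A 6-joint arm with a two-finger parallel gripper is mounted at the origin on a cart in front of the work surface, level with it; the furniture and walls round the work are solid. World frame = base frame: x ahead of the robot, y to its left, z up, the work surface at z = 0. Lengths are in m, angles in rad, forces in N, time in s.
With the tool pointing down it reaches from about 0.225 to 0.875 m from the base axis. Payload 3.4 kg.
Tool frame: the origin (TCP) lies on the centre line of the jaws, within the pads' length; the fingertips stand robot.tips_ahead ahead of it and the grasp point (between the pads) lies 11 mm behind it (robot.tips_ahead is the distance from the TCP to the fingertips, in m); z points along the fingers, y is the line along which they close (so a half turn about z gives the same grasp; the last joint's range is limited). The gripper opens to 85 mm and grips with 20 to 120 N. Pads are 22 mm wide; open, the fingers measure 114 mm over their backs; the gripper's body (76 mm by 85 mm) begins 54 mm behind the grasp point. The pads swing forward as they close: fully open they stand 13 mm farther back than shut.
Start: joints at [1.05, 0.276, 1.505, -0, 1.361, -0.121], TCP at [0.224, 0.53, 0.239] pointing down, gripper open.
Joint ranges: [-2.89, 2.89], [-0.75, 2.08], [0.22, 2.7], [-1.18, 4.32], [0.11, 2.71], [-2.7, 2.7]. Speed limits (rad/s): [2.57, 2.57, 3.14, 3.14, 3.14, 3.14].

## Interface

Orientations are given as [roll, pitch, yaw] about the fixed x, y, z axes, in that order (R = Rz(yaw) Ry(pitch) Rx(roll)).
In Python, from workcell import robot gives the robot as it stands.
- The arm moves only by the tool jog_arm, never from a script. Its argument "steps" is text: rows parted by semicolons, each of 5 numbers parted by spaces: the shift along the tool's x, y, z in units of 50 mm (1.0 is 50 mm), then the turn about the tool's z in degrees, then the closure in counts, from 0 (fully open) to 255 (shut). In form: dx dy dz spin jaw; .... A call has 1 to 10 rows; each row shifts and turns the commanded pose from where the row before left it, along the tool's axes as they then stand; what a row does not reach is not made up. A row lasts 1/8 s, in which the tool goes at most 62.5 mm and 10.7 degrees, less where a joint would pass 70% of its speed; a pose out of reach is approached as far as the arm can. A call is refused whole if a number of a shift passes 1 or a number of a turn 10.7, either way. A call with a gripper value outside its range is refused whole. The fingers move at their own pace and stop on an object; the grip force is fixed at half the most. Time passes only in rows, so rows that do not move let the fingers close. It gives the time, the measured TCP pose, the force, the opening and the grip force at its end, in the units of the state.
- robot.get_obs(): the state, without advancing time (a new reading comes with each control period).
- robot.camera(name): name is "side" or "top" or "wrist"; returns (picture, depth): 384x512x3 uint8, red, green, blue; 384x512 float32, m along the optical axis (not along the pixel's ray), 0 where there is no reading.
- robot.camera_info(name): a dict with "camera_matrix" (3x3 intrinsics, pixels), "R" (3x3) and "t" (3): a world point X has camera coordinates R X + t. Camera axes: x right, y down, z forward; pixel columns grow to the right and rows downward; lengths in m; the calibration is good to about 2 mm. A picture is of the moment at which its call begins: read the wrist's pose just before it. camera_info takes no time and is no camera call; for the wrist camera it gives the pose at the moment of the call.
- robot.sign_off(): hands the job in; it is judged then, once.
Trained networks look in the newest picture that a camera, given by its name, has taken for a name from the list of things; names that differ only in an ending like _2 or _b are one class to them, and where a whole thing is asked for, a point or a joint stands for the part that bears it (a point fixed in the world has none). Each returns a list of dicts, best first, with "score" (0 to 1); they miss things now and then, are a little off and sometimes report something else, mostly with a low value. They report only what shows in the picture. A call takes as long as a camera call.
- robot.look_for(query, camera): "point" ([column, row] in pixels, amid what is visible of it).
The state is a dict: "time_s": time; "qpos": joint angles; "joint_velocities": joint speeds; "effort": joint torques, N m; "position": TCP position; "tool_rot": TCP orientation; "force": force on the tool from outside, world axes, zero at the start; "ft_torque": the same for the moment, N m; "opening": finger opening in m; "grasp_force": force on a finger pad.
Only numpy, scipy, OpenCV 4.12 (cv2) and the standard library are available. Lean on these libraries where they do the work, as an engineer would, in place of code of your own. Each camera call takes 0.05 s, during which the arm holds its last target. There are 200 camera calls.

## Task

Make the drive transit case ready for transport: fold both clip flaps down flat onto the lid, then push the transport lock's grip under the hood all the way along its track to the end stop, so that it presses the brass striker fully into the keeper, without forcing the keeper out of its setting. Let go, and leave the things around the case where they are.

Things in the scene. Friction and masses are not known exactly. Their poses are not given: they have to be found in the camera images.
- case: Grey drive transit case with an aluminium lid (already on), 158 x 200 x 150 mm, fixed on the bench. Origin: underside, mid-width. Axes: x from its front (the ledge, which faces the robot and its left) to its back, y to its left seen from the front, z up. Upper body and lid: x -40 to +60 mm, y -79 to +79 mm, lid top z = 150 mm.
- track_mid (a point): Middle of the lock's straight track (along case y) on the front ledge, at the ledge's top: case x = -66, y = 0, z = 70 mm. Ledge: case x -89 to -40 mm, y -98 to +98 mm.
- hood_edge (a point): Middle of the front lower edge of the steel hood sheet (4 mm thick) over the ledge: case x = -85, y = 0, z = 138 mm. The hood covers x -85 to -40, y -98 to +98 mm; below it front and ends are open. The grip can be reached only from the front with the tool tilted about 32 to 50 degrees from vertical, fingertips pointing down and to the case's back.
- clip_left (a joint): Angle (rad) of the left clip flap: 0 = flat on the lid, about 1.6 = upright, up to 2.0. It stays where it is left (friction 0.1 N m). Aluminium plate, 70 mm (along case x, centred at case x = 12 mm) x 46 mm x 5 mm, hinged along case x at case y = +82 mm, z = 150 mm; it folds inward over the lid.
- clip_right (a joint): The same for the right clip flap, the mirror image, hinged at case y = -82 mm, z = 150 mm.
- clip_left_tip (a point): Middle of the left flap's free edge, 46 mm from its hinge line.
- clip_right_tip (a point): Middle of the right flap's free edge, 46 mm from its hinge line.
- lock_grip (a point): Centre of the black upright grip of the transport lock: 22 (case x) x 24 (case y) x 36 mm high (case z = 76 to 112 mm), on a steel plate 60 mm long (case y, centred on the grip) and 6 mm thick that lies on the track.
- lock_slide (a joint): Travel of the lock (m), growing as the grip slides to the case's right (-y); 0 = grip at case y = +60 mm. Sliding friction about 4 N. It meets the striker at a travel between 0.074 and 0.096, different for each case and not told more closely: it must be felt or seen.
- striker (a joint): How far (m) the brass striker, a small block that sticks out of the keeper towards the lock at case z = 71 to 79 mm, is pressed in: 0 = out, 0.008 = fully in (the lock's solid end stop). The end of the lock's plate presses it. It resists with about 5 N (9 N with the lock's friction: not yet the end stop) and stays where left. A push of 14 to 25 N on the grip bottoms it.
- keeper (a joint): How far (m) the keeper, the small steel end-stop block (24 x 18 x 14 mm) clamped on the track right of the grip, has been forced out of its setting: 0 at the start. It slips only if pushed with over 40 N; more than 0.002 counts as forced.
- multimeter_center (a point): Bystander: centre of the yellow handheld multimeter, 150 x 74 x 48 mm, right of the case.
- screw_tin_center (a point): Bystander: centre of a round open tin of screws, 66 mm across, 30 mm high.
- solder_spool_center (a point): Bystander: centre of a solder spool, 61 x 70 x 32 mm.

How it is judged:
On the way, in this order (a step that is already met when the one before it is completed fails the run):
1. both clip flaps lie flat on the lid (within 0.1 rad) (value of joint each of clip_left, clip_right below 0.1 rad), for 0.2 s.
2. the lock is at its end stop: striker pressed in by more than 6 mm (value of joint striker above 0.006 m), for 0.2 s.
At the end, for the whole second after the job is handed in: Both clip flaps lie flat on the lid (within 0.1 rad), the lock slide rests at its end stop with the striker pressed in by more than 6 of its 8 mm and a lock travel over 78 mm, the keeper not shifted by 2 mm or more, and multimeter, screw tin and solder spool are within 30 mm of where they stood (all of step 1 and value of joint striker above 0.006 m and value of joint lock_slide above 0.078 m and value of joint keeper below 0.002 m and velocity of joint lock_slide between -0.005 and 0.005 m/s); the robot touches nothing.
It fails at once if the keeper is forced out of its setting by more than 2 mm (value of joint keeper above 0.002 m).
It fails at once if a bystander (multimeter, screw tin, solder spool) is moved by more than 30 mm (distance of any of multimeter_center, screw_tin_center, solder_spool_center from where it was at the start of the episode above 0.03 m).
It also fails if it takes over 51 s, if anything falls off the work surface, if the arm or the gripper's body presses on something with over 40 N, if the wrist force passes 120 N, or if a joint passes its speed limit or range.

## Working session

There is one attempt and no reset: what is moved stays moved. The work goes in short steps, Python scripts to look and compute and a tool call to move; the robot and the scene stay as the last step left them, time stands still between calls to the robot, and variables do not carry over. Pictures are saved under pics/ and viewed, at most 10 in all, crops included, and the job is handed in when it is done.

Besides the shell and the picture viewer there is one more tool, called after "Call:" as name(argument=value, ...), one argument or row to a line, values as JSON. jog_arm: Moves the arm, as the interface text tells. Its arguments: {"type":"object","properties":{"steps":{"type":"string"}},"required":["steps"]}

```bash
mkdir -p pics; ls
cat > h.py <<'E'
import numpy as np,cv2
from workcell import robot
def snap(c,fn=None):
    i=robot.camera_info(c); p,d=robot.camera(c)
    if fn: cv2.imwrite('pics/'+fn,p[:,:,::-1])
    return p,d,i
def back(i,d,u,v):
    K=np.array(i['camera_matrix']);z=d[int(round(v)),int(round(u))]
    c=np.linalg.inv(K)@[u,v,1]*z
    return np.array(i['R']).T@(c-np.array(i['t']))
def cloud(i,d):
    K=np.array(i['camera_matrix']);v,u=np.mgrid[:384,:512]
    c=np.stack([(u-K[0,2])/K[0,0]*d,(v-K[1,2])/K[1,1]*d,d],-1)
    return (c-np.array(i['t']))@np.array(i['R'])
E
python3 - <<'E'
from h import *
o=robot.get_obs();print(o,robot.tips_ahead)
ims=[]
for c in ['top','side']:
    p,d,i=snap(c);ims.append(p)
    np.savez(c+'0.npz',d=d,p=p,**{k:np.array(i[k]) for k in('camera_matrix','R','t')})
    for q in ['case','clip_left_tip','clip_right_tip','lock_grip','striker','keeper','multimeter_center','screw_tin_center','solder_spool_center']:
        for r in robot.look_for(q,c)[:2]:
            u,v=r['point'];print(c,q,round(r['score'],2),np.round([u,v]),np.round(back(i,d,u,v),3))
print(robot.get_obs()['time_s'])
cv2.imwrite('pics/a.png',cv2.resize(np.vstack(ims)[:,:,::-1],None,fx=.78,fy=.78))
E
```

```text
pics
{'time_s': 0.0, 'qpos': array([ 1.04999559e+00,  2.76566362e-01,  1.50615801e+00,  8.75854511e-07,
        1.36066971e+00, -1.21021839e-01]), 'joint_velocities': array([ 0.00117011, -0.00200575, -0.00060242,  0.0006501 , -0.00265239,
       -0.00056276]), 'effort': array([-6.87003539e-04, -4.16774368e+01, -2.45807523e+01, -3.88284468e-05,
        1.07353643e-02, -2.78031371e-05]), 'position': array([0.22355469, 0.52919944, 0.2384461 ]), 'tool_rot': array([-3.13980450e+00, -2.18330565e-04,  2.74181338e+00]), 'force': array([0.18406273, 0.36891872, 0.03005255]), 'ft_torque': array([ 0.00124644, -0.04603452, -0.00975136]), 'grasp_force': 0.0, 'opening': 0.08510744594623555} 0.008
top case 0.82 [204. 170.] [ 0.567 -0.067  0.146]
top clip_left_tip 0.61 [184. 133.] [ 0.691 -0.008  0.067]
top clip_right_tip 0.68 [236. 176.] [ 0.54  -0.147  0.197]
top multimeter_center 0.75 [328. 235.] [ 0.41  -0.385  0.044]
top screw_tin_center 0.93 [165. 259.] [0.356 0.049 0.018]
top solder_spool_center 0.56 [307. 196.] [ 0.518 -0.336  0.036]
side case 0.83 [215. 242.] [ 0.545 -0.002  0.141]
side clip_left_tip 0.33 [252. 238.] [ 0.487 -0.088  0.085]
side clip_right_tip 0.4 [267. 190.] [ 0.515 -0.337  0.034]
side lock_grip 0.54 [209. 259.] [0.561 0.006 0.09 ]
side lock_grip 0.35 [294. 315.] [0.352 0.052 0.016]
side keeper 0.59 [252. 240.] [ 0.485 -0.08   0.086]
side multimeter_center 0.75 [304. 187.] [ 0.414 -0.374  0.039]
side multimeter_center 0.36 [239. 188.] [ 0.53  -0.132  0.194]
side screw_tin_center 0.72 [292. 318.] [0.355 0.06  0.016]
side screw_tin_center 0.23 [265. 194.] [ 0.518 -0.318  0.031]
side solder_spool_center 0.54 [264. 190.] [ 0.525 -0.336  0.032]
1.0
```

View pics/a.png

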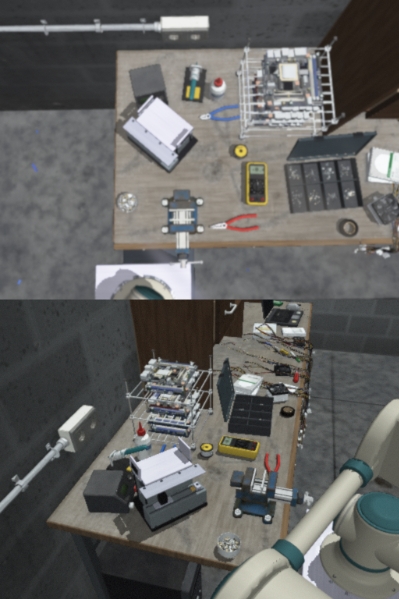

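The top view (top half) shows the case at about (155,130), with the vise below it at (182,215) and the tin at (125,202). In the side view the case is at (175,490), with its open front facing the robot. Next I'll crop in and fit the case pose.

Run:
```python
from h import *
T=np.load('top0.npz');S=np.load('side0.npz')
a=cv2.resize(T['p'][100:230,130:270],(640,594//1),interpolation=3)[:,:,::-1]
b=cv2.resize(S['p'][170:310,150:290],(600,600),interpolation=3)[:,:,::-1]
cv2.imwrite('pics/b.png',cv2.resize(np.hstack([cv2.resize(a,(600,557)),b[:557]]),(800,371)))
for n,Z in(('top',T),('side',S)):
    X=cloud(Z,Z['d']);m=(Z['d']>0)&(X[...,0]>.4)&(X[...,0]<.8)&(X[...,1]<.15)&(X[...,1]>-.25)
    for lo,hi in((.125,.137),(.137,.147),(.146,.156),(.16,.2),(.2,.215)):
        k=m&(X[...,2]>lo)&(X[...,2]<hi);P=X[k]
        if len(P)<5: continue
        r=cv2.minAreaRect(P[:,:2].astype('f4'));print(n,lo,len(P),np.round(P.mean(0),3),np.round(cv2.boxPoints(r),3).tolist(),np.round(r[1],3),r[2])
```

```text
top 0.125 99 [ 0.628 -0.121  0.133] [[0.4429999887943268, -0.035999998450279236], [0.5590000152587891, -0.2590000033378601], [0.718999981880188, -0.17599999904632568], [0.6039999723434448, 0.04699999839067459]] [0.181 0.251] 27.434165954589844
top 0.137 1663 [ 0.553 -0.046  0.142] [[0.46000000834465027, -0.09300000220537186], [0.6349999904632568, -0.25], [0.765999972820282, -0.10300000011920929], [0.5899999737739563, 0.05299999937415123]] [0.196 0.235] 48.27568817138672
top 0.146 2349 [ 0.596 -0.08   0.15 ] [[0.4659999907016754, -0.08900000154972076], [0.5740000009536743, -0.1860000044107437], [0.6959999799728394, -0.04899999871850014], [0.5870000123977661, 0.04800000041723251]] [0.183 0.145] 48.40633773803711
top 0.16 264 [ 0.589 -0.092  0.185] [[0.5130000114440918, -0.12700000405311584], [0.5649999976158142, -0.17299999296665192], [0.6790000200271606, -0.04399999976158142], [0.6269999742507935, 0.0020000000949949026]] [0.172 0.069] 48.46593475341797
side 0.125 78 [ 0.678 -0.118  0.131] [[0.6119999885559082, 0.019999999552965164], [0.7139999866485596, -0.26100000739097595], [0.753000020980835, -0.24699999392032623], [0.6499999761581421, 0.03400000184774399]] [0.041 0.299] 20.120346069335938
side 0.137 1394 [ 0.547 -0.033  0.143] [[0.4580000042915344, -0.09200000017881393], [0.6259999871253967, -0.24199999868869781], [0.7570000290870667, -0.09600000083446503], [0.5889999866485596, 0.05400000140070915]] [0.196 0.225] 48.30458068847656
side 0.146 1927 [ 0.59  -0.082  0.151] [[0.47200000286102295, -0.08399999886751175], [0.578000009059906, -0.1809999942779541], [0.6930000185966492, -0.054999999701976776], [0.5870000123977661, 0.041999999433755875]] [0.171 0.144] 47.62774658203125
side 0.16 432 [ 0.599 -0.078  0.182] [[0.5130000114440918, -0.125], [0.5669999718666077, -0.17399999499320984], [0.6819999814033508, -0.04500000178813934], [0.628000020980835, 0.003000000026077032]] [0.172 0.073] 48.281951904296875
```

View pics/b.png

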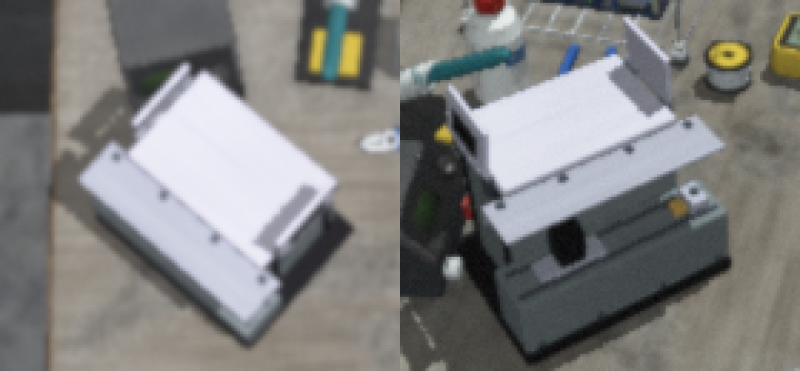

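The hood edge and flap clusters agree on the case pose: origin about (0.588, -0.076), yaw about -41.7°. I'll check heights along the approach path and make a helper for the offsets.

```bash
cat >> h.py <<'E'
from scipy.spatial.transform import Rotation as Ro
O=np.array([.588,-.076,0]);A=np.deg2rad(-41.7)
RC=Ro.from_euler('z',A).as_matrix()
def c2w(p): return O+RC@np.array(p)
def w2c(p): return (np.array(p)-O)@RC
def st(*targets):
    o=robot.get_obs();R=Ro.from_euler('xyz',o['tool_rot']).as_matrix()
    print('t%.2f'%o['time_s'],'case',np.round(w2c(o['position']),4),'F_case',np.round(o['force']@RC,1),'op',round(o['opening'],3))
    print(' tool axes in case:',np.round(RC.T@R,3).tolist(),'q',np.round(o['qpos'],2))
    p=np.array(o['position'])
    for t in targets:
        d=R.T@(c2w(t)-p)/.05;print(' to',t,'units',np.round(d,2))
E
python3 - <<'E'
from h import *
for n in('top','side'):
    Z=np.load(n+'0.npz');X=cloud(Z,Z['d'])[Z['d']>0];C=w2c(X)
    for nm,b in dict(leftside=(-.1,.12,.1,.25),rightside=(-.1,.12,-.25,-.1),front=(-.3,-.1,-.15,.2),back=(.07,.15,-.1,.1)).items():
        k=(C[:,0]>b[0])&(C[:,0]<b[1])&(C[:,1]>b[2])&(C[:,1]<b[3]);print(n,nm,np.round(np.percentile(C[k,2],[50,95,99.5,100]),3) if k.sum() else 0)
    k=(C[:,2]>.188)&(C[:,2]<.25)&(abs(C[:,0]-.012)<.034);print(np.round(C[k][:,1:].tolist(),3)[::6].tolist())
st((.012,.115,.25),(.012,.115,.186))
E
```

```text
top leftside [0.005 0.094 0.097 0.099]
top rightside [-0.001  0.005  0.034  0.111]
top front [-0.001  0.013  0.027  0.035]
top back [0.    0.088 0.135 0.139]
[[0.477, 0.248], [0.506, 0.249], [0.479, 0.245], [0.538, 0.245], [0.527, 0.245], [0.513, 0.249], [0.503, 0.248], [0.492, 0.245], [0.479, 0.248], [0.472, 0.242], [0.537, 0.242], [0.525, 0.243], [0.514, 0.242], [0.503, 0.242], [0.494, 0.24], [0.481, 0.243], [0.473, 0.237], [0.537, 0.239], [0.526, 0.239], [0.513, 0.241], [0.502, 0.241], [0.496, 0.234], [0.485, 0.234], [0.472, 0.236], [0.531, 0.24], [0.525, 0.233], [0.514, 0.232], [0.505, 0.229], [0.493, 0.23], [0.48, 0.232], [0.467, 0.235], [0.535, 0.229], [0.52, 0.234], [0.51, 0.233], [0.501, 0.229], [0.493, 0.225], [0.481, 0.226], [0.469, 0.227], [0.536, 0.222], [0.52, 0.229], [0.51, 0.227], [0.503, 0.221], [0.491, 0.221], [0.48, 0.221], [0.465, 0.227], [0.532, 0.223], [0.524, 0.218], [0.514, 0.217], [0.499, 0.221], [0.492, 0.216], [0.477, 0.22], [0.469, 0.216], [0.534, 0.215], [0.522, 0.215], [0.511, 0.214], [0.499, 0.215], [0.489, 0.213], [0.478, 0.214], [0.467, 0.213], [0.528,
[... 1463 characters left out ...]
.085, 0.195], [-0.08, 0.193], [-0.081, 0.195], [-0.082, 0.197], [-0.08, 0.19], [-0.08, 0.194], [-0.08, 0.196], [-0.082, 0.197], [-0.085, 0.195], [-0.081, 0.19], [-0.08, 0.193], [-0.081, 0.189], [0.077, 0.195], [0.081, 0.189], [0.08, 0.193], [0.079, 0.197], [0.077, 0.198], [0.081, 0.189], [0.08, 0.195], [0.08, 0.199], [0.081, 0.19], [0.08, 0.193], [0.079, 0.196], [0.08, 0.193], [0.078, 0.195]]
t1.00 case [-0.6748  0.21    0.2393] F_case [ 0.7 -0.3  0.2] op 0.085
 tool axes in case: [[-0.947, -0.322, -0.0], [-0.322, 0.947, 0.0], [-0.0, 0.0, -1.0]] q [ 1.05  0.28  1.5   0.    1.36 -0.12]
 to (0.012, 0.115, 0.25) units [-12.39  -6.22  -0.21]
 to (0.012, 0.115, 0.186) units [-12.39  -6.22   1.07]
```

Call:
jog_arm(
  steps="-0.95 -0.48 0 0 255;-0.95 -0.48 0 0 255;-0.95 -0.48 0 0 255;-0.95 -0.48 0 0 255;-0.95 -0.48 0 0 255;-0.95 -0.48 0 0 255;-0.95 -0.48 0 0 255;-0.95 -0.48 0 0 255;-0.95 -0.48 0 0 255;-0.95 -0.48 0 0 255",
)

```text
time_s: 2.25
position: [0.569, 0.1223, 0.2394]
tool_rot: [3.141, 0.0, 2.742]
force: [0.4, -0.1, -0.8]
opening: -0.0002
grasp_force: 0.0
```

```bash
python3 -c "
from h import *
st((.012,.115,.186))"
```

```text
t2.25 case [-0.1461  0.1354  0.2394] F_case [ 0.4  0.2 -0.8] op -0.0
 tool axes in case: [[-0.947, -0.322, 0.0], [-0.322, 0.947, 0.001], [-0.0, 0.001, -1.0]] q [ 0.09  0.29  1.49  0.    1.37 -1.08]
 to (0.012, 0.115, 0.186) units [-2.86 -1.41  1.07]
```

Call:
jog_arm(
  steps="-0.95 -0.47 0 0 255;-0.95 -0.47 0 0 255;-0.96 -0.47 0.07 0 255;0 0 0.5 9.4 255;0 0 0.5 9.4 255;0 0 0 0 255",
)

```text
time_s: 3.0
position: [0.6708, 0.003, 0.1833]
tool_rot: [-3.139, -0.004, 2.415]
force: [0.3, -0.3, 1.3]
opening: -0.0001
grasp_force: 0.0
```

```bash
python3 -c "
from h import *
st((.012,.045,.186))
p,d,i=snap('side','c0.png');cv2.imwrite('pics/c.png',cv2.resize(p[130:300,130:310],None,fx=3.3,fy=3.3)[:,:,::-1])"
```

```text
t3.00 case [0.0092 0.1141 0.1833] F_case [0.4 0.  1.3] op -0.0
 tool axes in case: [[-1.0, -0.001, -0.004], [-0.001, 1.0, -0.003], [0.004, -0.003, -1.0]] q [-0.1   0.45  1.37  0.    1.33 -0.94]
 to (0.012, 0.045, 0.186) units [-0.05 -1.38 -0.05]
```

View pics/c.png

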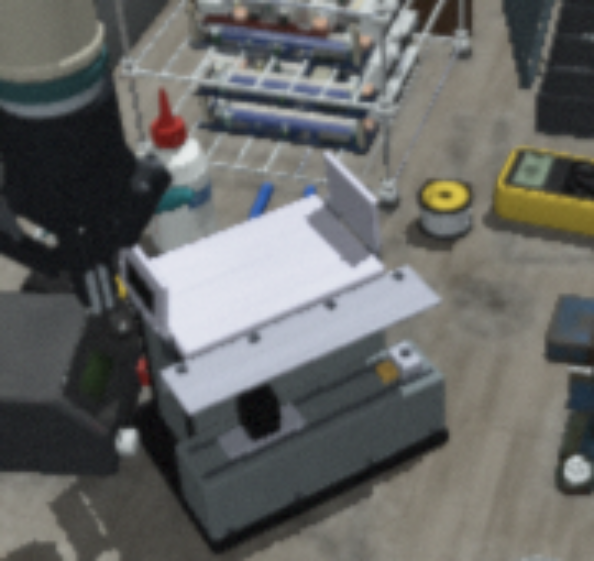

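Closed fingers are at (100,290), outside the upright left flap at (150,285). Now I'll sweep inward and press down.

Call:
jog_arm(
  steps="0 -0.3 0 0 255;0 -0.3 0 0 255;0 -0.3 0 0 255;0 -0.3 0 0 255;0 -0.3 0 0 255;0 0.1 0.15 0 255;0 0.05 0.15 0 255;0 0 0.1 0 255;0 0 0 0 255",
)

```text
time_s: 4.18
position: [0.6159, -0.0601, 0.1642]
tool_rot: [-3.107, -0.003, 2.415]
force: [-20.2, -27.5, 7.6]
opening: -0.0002
grasp_force: 16.9
```

```bash
python3 -c "
from h import *
st()"
```

```text
t4.17 case [0.0103 0.0304 0.1642] F_case [  3.2 -33.9   7.6] op -0.0
 tool axes in case: [[-1.0, -0.002, -0.003], [-0.002, 0.999, -0.035], [0.003, -0.035, -0.999]] q [-0.19  0.4   1.51 -0.03  1.25 -1.03]
```

Call:
jog_arm(
  steps="0 -0.3 0 0 255;0 -0.2 0 0 255;0 0 -0.5 0 255;0 0 -0.4 0 255;0 0.4 0 0 255;0 0 0 0 255",
)

```text
time_s: 4.92
position: [0.6248, -0.0492, 0.2097]
tool_rot: [3.141, -0.001, 2.416]
force: [0.3, -0.7, -0.2]
opening: -0.0001
grasp_force: 0.0
```

```bash
python3 -c "
from h import *
st()
for c in['side','top']:
    p,d,i=snap(c);C=w2c(cloud(i,d));k=(d>0)&(C[...,2]>.152)&(C[...,2]<.2)&(abs(C[...,0]-.012)<.035)&(abs(C[...,1])<.1)
    print(c);P=C[k];P=P[np.argsort(P[:,1])];print(np.round(P[::max(1,len(P)//40)],3).tolist())
    cv2.imwrite('pics/d_%s.png'%c,p[:,:,::-1])
cv2.imwrite('pics/d.png',cv2.resize(cv2.imread('pics/d_side.png')[130:300,130:310],None,fx=3.3,fy=3.3))
"
```

```text
t4.92 case [0.0097 0.0445 0.2097] F_case [ 0.7 -0.3 -0.2] op -0.0
 tool axes in case: [[-1.0, -0.002, -0.001], [-0.002, 1.0, 0.001], [0.001, 0.001, -1.0]] q [-0.19  0.37  1.44  0.    1.33 -1.04]
side
[[-0.018, -0.087, 0.179], [-0.021, -0.084, 0.197], [-0.014, -0.083, 0.157], [0.006, -0.083, 0.18], [-0.022, -0.082, 0.177], [0.009, -0.082, 0.196], [0.011, -0.082, 0.168], [-0.012, -0.082, 0.162], [0.013, -0.081, 0.188], [0.036, -0.081, 0.185], [-0.012, -0.08, 0.193], [0.038, -0.08, 0.157], [0.017, -0.071, 0.153], [0.042, -0.054, 0.153], [0.033, -0.033, 0.154], [0.015, -0.02, 0.153], [-0.016, -0.004, 0.153], [0.044, 0.015, 0.152], [0.008, 0.025, 0.152], [-0.021, 0.037, 0.155], [0.004, 0.039, 0.159], [-0.001, 0.042, 0.158], [0.005, 0.044, 0.158], [0.037, 0.046, 0.16], [-0.009, 0.048, 0.158], [0.028, 0.051, 0.16], [-0.018, 0.053, 0.155], [-0.003, 0.056, 0.157], [0.029, 0.058, 0.159], [-0.003, 0.06, 0.16], [0.014, 0.063, 0.157], [-0.011, 0.065, 0.156], [-0.021, 0.067, 0.156], [0.033, 0.069, 0.156], [-0.009, 0.071, 0.155], [0.033, 0.074, 0.157], [0.041, 0.076, 0.156], [0.008, 0.078, 0.157], 
[... 428 characters left out ...]
0.194], [-0.018, -0.082, 0.196], [0.001, -0.081, 0.195], [0.02, -0.08, 0.193], [-0.019, -0.071, 0.152], [0.013, -0.066, 0.153], [-0.018, -0.06, 0.153], [0.003, -0.055, 0.155], [-0.008, -0.045, 0.153], [-0.011, -0.041, 0.152], [-0.007, -0.038, 0.154], [0.045, -0.031, 0.152], [-0.015, -0.028, 0.153], [0.026, -0.021, 0.152], [0.034, -0.015, 0.153], [0.003, -0.006, 0.153], [0.044, -0.002, 0.152], [-0.002, 0.003, 0.154], [-0.016, 0.008, 0.153], [-0.003, 0.013, 0.153], [0.015, 0.019, 0.153], [-0.002, 0.027, 0.152], [-0.001, 0.034, 0.153], [-0.008, 0.037, 0.157], [0.001, 0.04, 0.153], [0.045, 0.041, 0.158], [0.007, 0.044, 0.155], [-0.0, 0.048, 0.156], [-0.018, 0.076, 0.157], [-0.006, 0.083, 0.155]]
```

View pics/d.png

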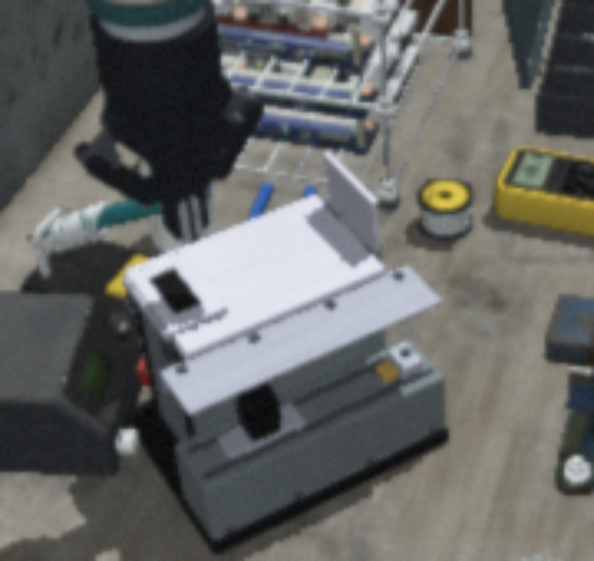

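The left flap at (170,290) is nearly flat. I'll press it from above, then go to the right side.

Call:
jog_arm(
  steps="0 0 0.4 0 255;0 0 0.35 0 255;0 0 0.15 0 255;0 0 0.1 0 255;0 0 0.05 0 255;0 0 0 0 255",
)

```text
time_s: 5.78
position: [0.6227, -0.051, 0.1626]
tool_rot: [-3.141, 0.0, 2.414]
force: [-9.0, 1.3, 19.8]
opening: -0.0
grasp_force: 9.8
```

Call:
jog_arm(
  steps="0 0 -0.6 0 255;0 0 -0.9 0 255;0 -0.8 -0.3 0 255;0 -0.8 0 0 255;0 -0.8 0 0 255;0 -0.8 0 0 255;0 0 0.5 0 255;0 0 0.6 0 255;0 0 0.2 0 255;0 0 0 0 255",
)

```text
time_s: 7.02
position: [0.5175, -0.1704, 0.1831]
tool_rot: [-3.141, -0.001, 2.414]
force: [-0.3, 0.4, -0.1]
opening: 0.0001
grasp_force: 0.0
```

```bash
python3 -c "
from h import *
st((.012,-.115,.184))
"
```

```text
t7.03 case [ 0.0102 -0.1173  0.1831] F_case [-0.5  0.1 -0.1] op 0.0
 tool axes in case: [[-1.0, -0.0, -0.001], [-0.0, 1.0, -0.0], [0.001, -0.0, -1.0]] q [-0.45  0.27  1.66  0.    1.21 -1.29]
 to (0.012, -0.115, 0.184) units [-0.04  0.05 -0.02]
```

Call:
jog_arm(
  steps="0 0.35 0 0 255;0 0.3 0 0 255;0 0.3 0 0 255;0 0.3 0 0 255;0 0.3 0 0 255;0 0 -0.4 0 255;0 0 -0.2 0 255;0 0 0 0 255",
)

```text
time_s: 8.02
position: [0.5701, -0.1122, 0.2141]
tool_rot: [3.14, 0.002, 2.414]
force: [0.3, 0.1, 0.3]
opening: -0.0005
grasp_force: 0.0
```

```bash
python3 -c "
from h import *
st()
for c in['side','top']:
    p,d,i=snap(c);C=w2c(cloud(i,d));
    for s in(1,-1):
        k=(d>0)&(C[...,2]>.145)&(C[...,2]<.199)&(abs(C[...,0]-.012)<.03)&(abs(s*C[...,1]-.06)<.035)
        P=C[k];y=s*P[:,1]
        print(c,s,[(round(a,3),round(np.median(P[(y>a)&(y<a+.006),2]),4)) for a in np.arange(.025,.09,.006) if ((y>a)&(y<a+.006)).sum()>3])
"
```

```text
t8.03 case [ 0.0107 -0.0389  0.2141] F_case [0.1 0.3 0.3] op -0.0
 tool axes in case: [[-1.0, -0.0, 0.002], [-0.0, 1.0, 0.002], [-0.002, 0.002, -1.0]] q [-0.31  0.3   1.54  0.    1.3  -1.16]
side 1 [(np.float64(0.025), np.float64(0.1506)), (np.float64(0.031), np.float64(0.1517)), (np.float64(0.037), np.float64(0.1555)), (np.float64(0.043), np.float64(0.1552)), (np.float64(0.049), np.float64(0.1562)), (np.float64(0.055), np.float64(0.1561)), (np.float64(0.061), np.float64(0.156)), (np.float64(0.067), np.float64(0.1561)), (np.float64(0.073), np.float64(0.1557)), (np.float64(0.079), np.float64(0.1552))]
side -1 [(np.float64(0.025), np.float64(0.1506)), (np.float64(0.031), np.float64(0.1505)), (np.float64(0.037), np.float64(0.1511)), (np.float64(0.043), np.float64(0.1535)), (np.float64(0.049), np.float64(0.1521)), (np.float64(0.055), np.float64(0.1692)), (np.float64(0.061), np.float64(0.1666)), (np.float64(0.067), np.float64(0.1637)), (np.float64(0.073), np.float64(0.1594)), (np.float64(0.079), np.float64(0.1566)), (np.float64(0.085), np.float64(0.1541))]
top 1 [(np.float64(0.025), np.float64(0.1495)), (np.float64(0.031), np.float64(0.1505)), (np.float64(0.037), np.float64(0.1555)), (np.float64(0.043), np.float64(0.1545)), (np.float64(0.049), np.float64(0.1553)), (np.float64(0.055), np.float64(0.1567)), (np.float64(0.061), np.float64(0.1558)), (np.float64(0.067), np.float64(0.1547)), (np.float64(0.073), np.float64(0.155)), (np.float64(0.079), np.float64(0.1542))]
top -1 [(np.float64(0.025), np.float64(0.1491)), (np.float64(0.055), np.float64(0.1687)), (np.float64(0.061), np.float64(0.1652)), (np.float64(0.067), np.float64(0.1618)), (np.float64(0.073), np.float64(0.1576)), (np.float64(0.079), np.float64(0.1547)), (np.float64(0.085), np.float64(0.1527))]
```

Call:
jog_arm(
  steps="0 -0.2 0 0 255;0 0 0.4 0 255;0 0 0.3 0 255;0 0 0.15 0 255;0 0 0.12 0 255;0 0 0.08 0 255;0 0 0.03 0 255;0 0 0 0 255;0 0 -0.5 0 255;0 0 -0.9 0 255",
)

```text
time_s: 9.38
position: [0.5609, -0.12, 0.2281]
tool_rot: [-3.139, -0.004, 2.414]
force: [0.6, -0.7, -0.2]
opening: -0.0
grasp_force: 0.0
```

```bash
python3 -c "
from h import *
st()
for c in['side','top']:
    p,d,i=snap(c);C=w2c(cloud(i,d));
    for s in(1,-1):
        k=(d>0)&(C[...,2]>.145)&(C[...,2]<.199)&(abs(C[...,0]-.012)<.03)&(abs(s*C[...,1]-.06)<.035)
        P=C[k];y=s*P[:,1]
        print(c,s,[(round(a,3).item(),round(np.median(P[(y>a)&(y<a+.006),2]),4).item()) for a in np.arange(.025,.09,.006) if ((y>a)&(y<a+.006)).sum()>3])
"
```

```text
t9.38 case [ 0.009  -0.0509  0.2281] F_case [ 0.9 -0.1 -0.2] op -0.0
 tool axes in case: [[-1.0, -0.0, -0.004], [-0.0, 1.0, -0.003], [0.004, -0.003, -1.0]] q [-0.33  0.28  1.52 -0.    1.34 -1.17]
side 1 [(0.025, 0.1505), (0.031, 0.1518), (0.037, 0.1557), (0.043, 0.1556), (0.049, 0.1564), (0.055, 0.1561), (0.061, 0.1566), (0.067, 0.1556), (0.073, 0.1558), (0.079, 0.1549)]
side -1 [(0.025, 0.1512), (0.031, 0.1511), (0.037, 0.1548), (0.043, 0.1556), (0.049, 0.1562), (0.055, 0.1565), (0.061, 0.156), (0.067, 0.1558), (0.073, 0.1562), (0.079, 0.1553), (0.085, 0.1529)]
top 1 [(0.025, 0.1499), (0.031, 0.1511), (0.037, 0.155), (0.043, 0.1551), (0.049, 0.1552), (0.055, 0.1555), (0.061, 0.1547), (0.067, 0.1553), (0.073, 0.1538), (0.079, 0.1534)]
top -1 [(0.025, 0.1493), (0.031, 0.1504), (0.061, 0.1558), (0.067, 0.1546), (0.073, 0.1542), (0.079, 0.1542), (0.085, 0.1536)]
```

```bash
python3 -c "
from h import *
Z=np.load('top0.npz');X=cloud(Z,Z['d'])[Z['d']>0]
a=np.deg2rad(-41.7);e=np.array([np.cos(a),np.sin(a)]);n=np.array([-e[1],e[0]])
r=X[:,:2]@e;s=X[:,:2]@n
for b in np.arange(.2,1.3,.1):
    k=(r>b)&(r<b+.1)&(abs(s)<.12);print(round(b,1),k.sum(),X[k,2].max().round(3) if k.any() else '')
o=robot.get_obs();p=o['position'];print(np.round(p,3))
for R in(.6,.7,.8):
  st(); t=np.array([*(R*e),.45]);print(R,np.round(Ro.from_euler('xyz',o['tool_rot']).as_matrix().T@(t-p)/.05,2))
"
```

```text
0.2 2298 0.124
0.3 3051 0.124
0.4 3305 0.036
0.5 3301 0.052
0.6 3112 0.265
0.7 5176 0.269
0.8 6867 0.529
0.9 6761 0.559
1.0 3853 0.548
1.1 0 
1.2 0 
[ 0.565 -0.121  0.234]
t9.47 case [ 0.0129 -0.0492  0.2341] F_case [ 1.3 -0.3 -0.7] op 0.0
 tool axes in case: [[-1.0, -0.0, 0.009], [-0.0, 1.0, 0.003], [-0.009, 0.003, -1.0]] q [-0.33  0.28  1.51 -0.    1.34 -1.17]
0.6 [-1.99 -5.69 -4.32]
t9.47 case [ 0.0129 -0.0492  0.2341] F_case [ 1.3 -0.3 -0.7] op 0.0
 tool axes in case: [[-1.0, -0.0, 0.009], [-0.0, 1.0, 0.003], [-0.009, 0.003, -1.0]] q [-0.33  0.28  1.51 -0.    1.34 -1.17]
0.7 [-3.99 -5.69 -4.3 ]
t9.47 case [ 0.0129 -0.0492  0.2341] F_case [ 1.3 -0.3 -0.7] op 0.0
 tool axes in case: [[-1.0, -0.0, 0.009], [-0.0, 1.0, 0.003], [-0.009, 0.003, -1.0]] q [-0.33  0.28  1.51 -0.    1.34 -1.17]
0.8 [-5.99 -5.69 -4.28]
```

Both flaps are flat. The jog has no tilt axis, so I need to find out how the arm tilts when a pose is out of reach. I'll raise it clear and swing to the case's heading.

Call:
jog_arm(
  steps="0 0 -1 0 255;0 0 -1 0 255;-0.2 -0.8 -0.6 0 255;-0.2 -0.8 -0.6 0 255;-0.2 -0.8 -0.6 0 255;-0.2 -0.8 -0.6 0 255;-0.2 -0.8 -0.6 0 255;0 -0.8 -0.6 0 255;0 -0.8 -0.6 0 255;0 0 -0.8 0 255",
)

```text
time_s: 10.72
position: [0.4115, -0.3647, 0.5786]
tool_rot: [-3.14, -0.003, 2.409]
force: [0.6, 0.1, 0.9]
opening: -0.0003
grasp_force: 0.0
```

Call:
jog_arm(
  steps="0 0 -0.8 0 255;0 0 -0.8 0 255;0 0 -0.8 0 255;0 0 -0.8 0 255",
)

```text
time_s: 11.22
position: [0.3917, -0.3439, 0.6863]
tool_rot: [3.141, 0.026, 2.413]
force: [0.1, -0.1, 0.9]
opening: -0.0001
grasp_force: 0.0
```

```bash
python3 -c "
from h import *
st();print(robot.get_obs()['position'])
"
```

```text
t11.22 case [ 0.0317 -0.3307  0.6863] F_case [ 0.2 -0.   0.9] op -0.0
 tool axes in case: [[-1.0, 0.001, 0.026], [0.001, 1.0, 0.0], [-0.026, 0.0, -1.0]] q [-0.86  0.36  0.22  0.01  2.53 -1.69]
[ 0.39167843 -0.3439446   0.68632008]
```

Call:
jog_arm(
  steps="-0.5 0 -0.5 0 255;-0.5 0 -0.5 0 255;-0.5 0 -0.5 0 255",
)

```text
time_s: 11.6
position: [0.4106, -0.3607, 0.6838]
tool_rot: [3.141, 0.08, 2.414]
force: [0.6, -0.8, -0.0]
opening: -0.0002
grasp_force: 0.0
```

```bash
python3 -c "
from h import *
st();print(robot.get_obs()['position'])
"
```

```text
t11.60 case [ 0.0569 -0.3306  0.6838] F_case [ 1.  -0.1 -0. ] op -0.0
 tool axes in case: [[-0.997, 0.0, 0.079], [0.0, 1.0, 0.001], [-0.079, 0.001, -0.997]] q [-0.86  0.37  0.22  0.02  2.47 -1.68]
[ 0.41058852 -0.36072374  0.68379202]
```

Pushing past the reach limit does tilt the tool in the direction I need. Continuing with bigger steps.

Call:
jog_arm(
  steps="-0.7 0 -1 0 255;-0.7 0 -1 0 255;-0.7 0 -1 0 255;-0.7 0 -1 0 255;-0.7 0 -1 0 255",
)

```text
time_s: 12.22
position: [0.4172, -0.3679, 0.7189]
tool_rot: [3.14, 0.243, 2.413]
force: [-0.6, 0.0, 0.6]
opening: -0.0
grasp_force: 0.0
```

```bash
python3 -c "
from h import *
st();print(robot.get_obs()['position'])
"
```

```text
t12.22 case [ 0.0667 -0.3316  0.7189] F_case [-0.4 -0.3  0.6] op -0.0
 tool axes in case: [[-0.971, -0.0, 0.24], [0.0, 1.0, 0.002], [-0.24, 0.002, -0.971]] q [-0.87  0.32  0.22  0.05  2.36 -1.67]
[ 0.41722842 -0.36794173  0.71894271]
```

Call:
jog_arm(
  steps="-0.7 0 -1 0 255;-0.7 0 -1 0 255;-0.7 0 -1 0 255;-0.7 0 -1 0 255;-0.7 0 -1 0 255;-0.7 0 -1 0 255;-0.7 0 -1 0 255;-0.7 0 -1 0 255;-0.7 0 -1 0 255;0 0 0 0 255",
)

```text
time_s: 13.48
position: [0.3795, -0.3362, 0.8267]
tool_rot: [3.139, 0.563, 2.413]
force: [-0.1, 0.8, -0.4]
opening: 0.0
grasp_force: 0.0
```

```bash
python3 -c "
from h import *
st();print(robot.get_obs()['position'])
"
```

```text
t13.47 case [ 0.0174 -0.333   0.8267] F_case [-0.7  0.5 -0.4] op 0.0
 tool axes in case: [[-0.846, -0.0, 0.534], [0.001, 1.0, 0.002], [-0.534, 0.002, -0.846]] q [-0.95  0.16  0.22  0.15  2.21 -1.67]
[ 0.37948904 -0.33617375  0.82673058]
```

Call:
jog_arm(
  steps="-0.7 0 -1 0 255;-0.7 0 -1 0 255;-0.7 0 -1 0 255;-0.7 0 -1 0 255;0 0 0 0 255",
)

```text
time_s: 14.1
position: [0.3419, -0.3034, 0.8831]
tool_rot: [3.139, 0.711, 2.412]
force: [0.2, 0.7, 0.1]
opening: 0.0001
grasp_force: 0.0
```

```bash
python3 -c "
from h import *
st();print(robot.get_obs()['position'])
p,d,i=snap('side');C=w2c(cloud(i,d));np.savez('s.npz',p=p,C=C,d=d)
q=robot.look_for('lock_grip','side')[0];print(q)
# front face of grip: dark pixels at case z .08-.11,x -.085..-.05
k=(d>0)&(C[...,2]>.082)&(C[...,2]<.108)&(C[...,0]>-.085)&(C[...,0]<-.06)&(abs(C[...,1])<.1)
P=C[k];b=p[k].mean(1)
for y in np.arange(-.1,.1,.006):
    m=(P[:,1]>y)&(P[:,1]<y+.006)
    if m.sum(): print(round(y+.003,3),m.sum(),P[m].mean(0).round(3),b[m].mean().round())
"
```

```text
t14.10 case [-0.0325 -0.3335  0.8831] F_case [-0.3  0.7  0.1] op 0.0
 tool axes in case: [[-0.757, 0.0, 0.653], [0.001, 1.0, 0.002], [-0.653, 0.002, -0.757]] q [-1.04  0.06  0.22  0.25  2.16 -1.67]
[ 0.34186896 -0.30340788  0.88307942]Traceback (most recent call last):
  File "<string>", line 5, in <module>
    q=robot.look_for('lock_grip','side')[0];print(q)
      ~~~~~~~~~~~~~~~~~~~~~~~~~~~~~~~~~~^^^
IndexError: list index out of range
```

```bash
python3 -c "
from h import *
for n in('s','side0'):
    Z=np.load(n+'.npz');p=Z['p'];d=Z['d'];C=Z['C'] if n=='s' else w2c(cloud(Z,d))
    k=(d>0)&(C[...,2]>.080)&(C[...,2]<.108)&(C[...,0]>-.088)&(C[...,0]<-.05)&(abs(C[...,1])<.1)
    P=C[k];b=p[k].mean(1);print(n)
    for y in np.arange(-.1,.1,.006):
        m=(P[:,1]>y)&(P[:,1]<y+.006)
        if m.sum(): print(round(y+.003,3),m.sum(),P[m].mean(0).round(3),b[m].mean().round())
k=(d>0)&(C[...,0]>-.2)&(C[...,0]<0)&(C[...,1]>.1)&(C[...,1]<.2)&(C[...,2]>.05);print('box',C[k].min(0),C[k].max(0))
st((-.151,.085,.183),(-.0732,.085,.092))
"
```

```text
s
-0.085 10 [-0.066 -0.085  0.084] 168.0
-0.079 21 [-0.067 -0.079  0.086] 161.0
-0.073 23 [-0.067 -0.073  0.084] 168.0
-0.067 13 [-0.064 -0.068  0.082] 112.0
-0.061 3 [-0.062 -0.061  0.081] 86.0
-0.055 2 [-0.062 -0.057  0.082] 77.0
0.029 9 [-0.073  0.03   0.096] 36.0
0.035 20 [-0.075  0.035  0.095] 17.0
0.041 21 [-0.075  0.041  0.094] 16.0
0.047 22 [-0.075  0.047  0.094] 16.0
0.053 35 [-0.067  0.052  0.095] 29.0
side0
-0.085 11 [-0.067 -0.084  0.084] 169.0
-0.079 22 [-0.068 -0.079  0.085] 156.0
-0.073 22 [-0.066 -0.073  0.084] 162.0
-0.067 10 [-0.068 -0.069  0.084] 121.0
-0.061 5 [-0.065 -0.06   0.081] 88.0
-0.055 1 [-0.071 -0.057  0.081] 95.0
0.029 10 [-0.074  0.03   0.096] 31.0
0.035 20 [-0.075  0.035  0.094] 16.0
0.041 23 [-0.075  0.041  0.094] 17.0
0.047 21 [-0.075  0.048  0.095] 15.0
0.053 35 [-0.068  0.052  0.096] 25.0Traceback (most recent call last):
  File "<string>", line 10, in <module>
    k=(d>0)&(C[...,0]>-.2)&(C[...,0]<0)&(C[...,1]>.1)&(C[...,1]<.2)&(C[...,2]>.05);print('box',C[k].min(0),C[k].max(0))
                                                                                               ~~~~~~~~^^^
    return umr_minimum(a, axis, None, out, keepdims, initial, where)
ValueError: zero-size array to reduction operation minimum which has no identity
```

```bash
python3 -c "
from h import *
st((-.151,.085,.30),(-.151,.085,.183),(-.0732,.085,.092))
"
```

```text
t14.20 case [-0.0299 -0.3341  0.8814] F_case [ 0.3  0.7 -1. ] op 0.0
 tool axes in case: [[-0.76, -0.0, 0.65], [0.002, 1.0, 0.002], [-0.65, 0.003, -0.76]] q [-1.04  0.06  0.22  0.25  2.16 -1.67]
 to (-0.151, 0.085, 0.3) units [9.42 8.35 7.28]
 to (-0.151, 0.085, 0.183) units [10.94  8.34  9.06]
 to (-0.0732, 0.085, 0.092) units [10.94  8.33 11.45]
```

Call:
jog_arm(
  steps="0.94 0.83 0.73 0 255;0.94 0.83 0.73 0 255;0.94 0.83 0.73 0 255;0.94 0.83 0.73 0 255;0.94 0.83 0.73 0 255;0.94 0.83 0.73 0 255;0.94 0.83 0.73 0 255;0.94 0.83 0.73 0 255;0.94 0.83 0.73 0 255;0.94 0.83 0.73 0 255",
)

```text
time_s: 15.45
position: [0.506, 0.0261, 0.3951]
tool_rot: [3.131, 0.707, 2.408]
force: [0.1, -0.4, 0.8]
opening: -0.0003
grasp_force: 0.0
```

```bash
python3 -c "
from h import *
st((-.151,.085,.183),(-.0732,.085,.092))
"
```

```text
t15.45 case [-0.1292  0.0216  0.3951] F_case [ 0.3 -0.3  0.8] op -0.0
 tool axes in case: [[-0.761, -0.001, 0.649], [0.004, 1.0, 0.007], [-0.649, 0.008, -0.761]] q [ 0.31 -0.07  1.73 -0.65  1.15 -0.36]
 to (-0.151, 0.085, 0.183) units [3.09 1.23 2.95]
 to (-0.0732, 0.085, 0.092) units [3.09 1.22 5.34]
```

Call:
jog_arm(
  steps="0.77 0.3 0.6 0 255;0.77 0.3 0.6 0 255;0.77 0.3 0.6 0 255;0.77 0.3 0.6 0 255;0 0 0.4 0 255;0 0 0 0 255",
)

```text
time_s: 16.2
position: [0.5266, 0.0875, 0.189]
tool_rot: [3.136, 0.705, 2.41]
force: [0.3, 0.1, 0.3]
opening: 0.0
grasp_force: 0.0
```

```bash
python3 -c "
from h import *
st((-.0732,.085,.092))
p,d,i=snap('side');cv2.imwrite('pics/e.png',cv2.resize(p[130:300,130:310],None,fx=3.3,fy=3.3)[:,:,::-1])"
```

```text
t16.20 case [-0.1546  0.0812  0.189 ] F_case [0.1 0.3 0.3] op 0.0
 tool axes in case: [[-0.762, 0.0, 0.648], [0.003, 1.0, 0.003], [-0.648, 0.004, -0.762]] q [ 0.43  0.18  2.01 -0.91  0.85  0.18]
 to (-0.0732, 0.085, 0.092) units [0.02 0.07 2.53]
```

View pics/e.png

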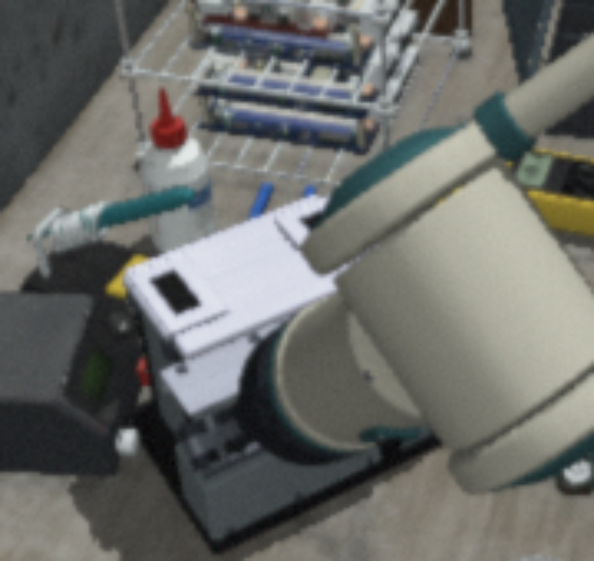

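The arm hides the grip, but the clear part at (175,290) shows the left flap still flat. I'll insert along the tool axis and watch the force.

Call:
jog_arm(
  steps="0 0.07 0.5 0 255;0 0 0.5 0 255;0 0 0.5 0 255;0 0 0.4 0 255;0 0 0.3 0 255;0 0 0.3 0 255;0 0 0 0 255",
)

```text
time_s: 17.12
position: [0.5912, 0.0365, 0.0973]
tool_rot: [3.129, 0.708, 2.404]
force: [-0.8, 1.2, 0.3]
opening: -0.0001
grasp_force: 0.0
```

```bash
python3 -c "
from h import *
st((-.0732,.085,.092),(-.0732,.07,.092))"
```

```text
t17.12 case [-0.0725  0.0861  0.0973] F_case [-1.4  0.4  0.3] op -0.0
 tool axes in case: [[-0.76, 0.001, 0.65], [0.007, 1.0, 0.006], [-0.65, 0.009, -0.76]] q [ 0.27  0.36  2.07 -1.17  0.63  0.4 ]
 to (-0.0732, 0.085, 0.092) units [ 0.08 -0.02  0.07]
 to (-0.0732, 0.07, 0.092) units [ 0.08 -0.32  0.07]
```

Call:
jog_arm(
  steps="0.08 -0.15 0.03 0 255;0 -0.15 0 0 255;0 -0.15 0 0 255;0 -0.15 0 0 255;0 0 0 0 255",
)

```text
time_s: 17.75
position: [0.5709, 0.0186, 0.0995]
tool_rot: [3.134, 0.696, 2.405]
force: [1.5, 2.9, -0.5]
opening: 0.0001
grasp_force: 1.5
```

```bash
python3 -c "
from h import *
st((-.0732,.07,.092))"
```

```text
t17.75 case [-0.0757  0.0592  0.0995] F_case [-0.8  3.2 -0.5] op 0.0
 tool axes in case: [[-0.767, 0.004, 0.641], [0.007, 1.0, 0.002], [-0.641, 0.006, -0.767]] q [ 0.24  0.33  2.11 -1.18  0.61  0.38]
 to (-0.0732, 0.07, 0.092) units [0.06 0.21 0.15]
```

Call:
jog_arm(
  steps="0 -0.2 0 0 255;0 -0.2 0 0 255;0 -0.2 0 0 255;0 -0.15 0 0 255;0 0 0 0 255",
)

```text
time_s: 18.38
position: [0.5461, -0.0083, 0.1055]
tool_rot: [-3.14, 0.686, 2.405]
force: [2.4, 1.1, -0.7]
opening: -0.0003
grasp_force: 0.9
```

```bash
python3 -c "
from h import *
st((-.0732,.02,.092))"
```

```text
t18.38 case [-0.0763  0.0227  0.1055] F_case [ 1.   2.4 -0.7] op -0.0
 tool axes in case: [[-0.774, 0.01, 0.633], [0.007, 1.0, -0.007], [-0.633, -0.001, -0.774]] q [ 0.19  0.28  2.16 -1.18  0.58  0.34]
 to (-0.0732, 0.02, 0.092) units [ 0.12 -0.05  0.25]
```

Call:
jog_arm(
  steps="0.08 -0.1 0.12 0 255;0.08 -0.1 0.12 0 255;0 0 0 0 255",
)

```text
time_s: 18.75
position: [0.5432, -0.0134, 0.0987]
tool_rot: [-3.136, 0.673, 2.406]
force: [1.8, 1.7, 2.1]
opening: 0.0
grasp_force: 1.7
```

```bash
python3 -c "
from h import *
st((-.0732,.01,.095))"
```

```text
t18.75 case [-0.0751  0.0169  0.0987] F_case [0.2 2.5 2.1] op 0.0
 tool axes in case: [[-0.782, 0.012, 0.623], [0.006, 1.0, -0.011], [-0.623, -0.005, -0.782]] q [ 0.17  0.28  2.17 -1.18  0.57  0.33]
 to (-0.0732, 0.01, 0.095) units [ 0.02 -0.14  0.08]
```

Call:
jog_arm(
  steps="0.03 -0.12 0.04 0 255;0.03 -0.12 0.04 0 255;0.03 -0.1 0.03 0 255;0 0 0 0 255",
)

```text
time_s: 19.25
position: [0.5321, -0.0245, 0.0973]
tool_rot: [-3.131, 0.663, 2.405]
force: [3.1, 0.2, 1.8]
opening: 0.0
grasp_force: 1.4
```

```bash
python3 -c "
from h import *
st((-.0732,-.008,.095))"
```

```text
t19.25 case [-0.076   0.0012  0.0973] F_case [2.2 2.2 1.8] op 0.0
 tool axes in case: [[-0.788, 0.016, 0.615], [0.007, 1.0, -0.016], [-0.615, -0.008, -0.788]] q [ 0.15  0.27  2.19 -1.18  0.55  0.32]
 to (-0.0732, -0.008, 0.095) units [-0.02 -0.18  0.07]
```

Call:
jog_arm(
  steps="0.01 -0.07 0.02 0 255;0.01 -0.07 0.02 0 255;0 0 0 0 255",
)

```text
time_s: 19.62
position: [0.5299, -0.0272, 0.0973]
tool_rot: [-3.135, 0.658, 2.405]
force: [4.4, 6.1, 2.1]
opening: 0.0001
grasp_force: 3.8
```

Call:
jog_arm(
  steps="0.01 -0.06 0.02 0 255;0 0 0 0 255",
)

```text
time_s: 19.88
position: [0.5286, -0.0287, 0.0973]
tool_rot: [-3.136, 0.657, 2.405]
force: [4.8, 7.4, 1.5]
opening: 0.0001
grasp_force: 4.3
```

```bash
python3 -c "
from h import *
st((-.0732,-.01,.095))"
```

```text
t19.88 case [-0.0758 -0.0042  0.0973] F_case [-1.3  8.7  1.5] op 0.0
 tool axes in case: [[-0.792, 0.012, 0.611], [0.007, 1.0, -0.011], [-0.611, -0.005, -0.792]] q [ 0.13  0.26  2.2  -1.18  0.53  0.31]
 to (-0.0732, -0.01, 0.095) units [-0.01 -0.12  0.07]
```

The force is about 9 N, so the striker is being pressed. Continuing in small steps.

Call:
jog_arm(
  steps="0.01 -0.06 0.01 0 255;0 0 0 0 255",
)

```text
time_s: 20.12
position: [0.5268, -0.0306, 0.0974]
tool_rot: [-3.135, 0.656, 2.405]
force: [5.3, 6.8, 1.3]
opening: 0.0001
grasp_force: 4.4
```

Call:
jog_arm(
  steps="0.01 -0.06 0.01 0 255;0 0 0 0 255",
)

```text
time_s: 20.38
position: [0.5249, -0.0326, 0.0975]
tool_rot: [-3.135, 0.654, 2.406]
force: [6.5, 5.8, -0.1]
opening: -0.0003
grasp_force: 4.4
```

```bash
python3 -c "
from h import *
st((-.0732,-.01,.095))"
```

```text
t20.38 case [-0.076  -0.0095  0.0975] F_case [ 1.   8.6 -0.1] op -0.0
 tool axes in case: [[-0.793, 0.012, 0.608], [0.007, 1.0, -0.012], [-0.609, -0.005, -0.793]] q [ 0.12  0.26  2.21 -1.18  0.53  0.3 ]
 to (-0.0732, -0.01, 0.095) units [-0.01 -0.01  0.07]
```

Call:
jog_arm(
  steps="0.01 -0.05 0.01 0 255;0 0 0 0 255",
)

```text
time_s: 20.62
position: [0.5244, -0.0331, 0.0976]
tool_rot: [-3.138, 0.653, 2.406]
force: [8.0, 8.6, -0.6]
opening: -0.0004
grasp_force: 5.7
```

Call:
jog_arm(
  steps="0.01 -0.05 0.01 0 255;0 0 0 0 255",
)

```text
time_s: 20.88
position: [0.5242, -0.0333, 0.0977]
tool_rot: [-3.141, 0.652, 2.406]
force: [10.3, 11.0, -1.7]
opening: -0.0001
grasp_force: 7.4
```

The arm has stalled at about 15 N, which looks like the end stop. One more small step, then back off.

Call:
jog_arm(
  steps="0 -0.05 0 0 255;0 0 0 0 255",
)

```text
time_s: 21.12
position: [0.5239, -0.0335, 0.098]
tool_rot: [3.138, 0.65, 2.406]
force: [13.4, 13.5, -4.3]
opening: 0.0002
grasp_force: 9.3
```

```bash
python3 -c "
from h import *
st()"
```

```text
t21.12 case [-0.0761 -0.0109  0.098 ] F_case [ 1.  19.  -4.3] op 0.0
 tool axes in case: [[-0.796, 0.006, 0.605], [0.006, 1.0, -0.001], [-0.605, 0.003, -0.796]] q [ 0.11  0.25  2.21 -1.18  0.51  0.29]
```

Call:
jog_arm(
  steps="0 0.2 0 0 255;0 0.3 0 0 255;0 0 -0.4 0 255;0 0 -0.6 0 255;0 0 -0.8 0 255;0 0 -1 0 255;0 0 -1 0 255;0 0 -1 0 255;0 0.8 -0.8 0 255;0 0.8 -0.8 0 255",
)

```text
time_s: 22.38
position: [0.4468, 0.1719, 0.3514]
tool_rot: [-3.125, 0.651, 2.406]
force: [1.1, 0.7, 0.8]
opening: 0.0003
grasp_force: 0.0
```

Call:
jog_arm(
  steps="0 0.9 -0.3 0 255;0 0.9 -0.3 0 255;0 0.9 0 0 255;0 0.9 0 0 255;0 0 0 0 255",
)

```text
time_s: 23.0
position: [0.5579, 0.3179, 0.3692]
tool_rot: [-3.121, 0.65, 2.409]
force: [-0.8, -1.8, -0.8]
opening: 0.0
grasp_force: 0.0
```

```bash
python3 -c "
from h import *
st()
p,d,i=snap('side');C=w2c(cloud(i,d))
k=(d>0)&(C[...,2]>.080)&(C[...,2]<.108)&(C[...,0]>-.088)&(C[...,0]<-.05)&(abs(C[...,1])<.1)
P=C[k];b=p[k].mean(1)
for y in np.arange(-.1,.1,.006):
    m=(P[:,1]>y)&(P[:,1]<y+.006)
    if m.sum(): print(round(y+.003,3),m.sum(),P[m].mean(0).round(3),b[m].mean().round())
for s in(1,-1):
    k=(d>0)&(C[...,2]>.145)&(C[...,2]<.199)&(abs(C[...,0]-.012)<.03)&(abs(s*C[...,1]-.06)<.022);print(s,C[k][:,2].max() if k.any() else None)
cv2.imwrite('pics/f.png',cv2.resize(p[130:300,130:310],None,fx=3.3,fy=3.3)[:,:,::-1])"
```

```text
t23.00 case [-0.2845  0.2741  0.3692] F_case [ 0.6 -1.9 -0.8] op 0.0
 tool axes in case: [[-0.796, 0.017, 0.605], [0.004, 1.0, -0.024], [-0.605, -0.017, -0.796]] q [ 0.75  0.32  1.31 -0.65  1.49 -0.04]
-0.025 5 [-0.057 -0.023  0.103] 41.0
1 0.15871870070510152
-1 0.15963806864504107
```

View pics/f.png

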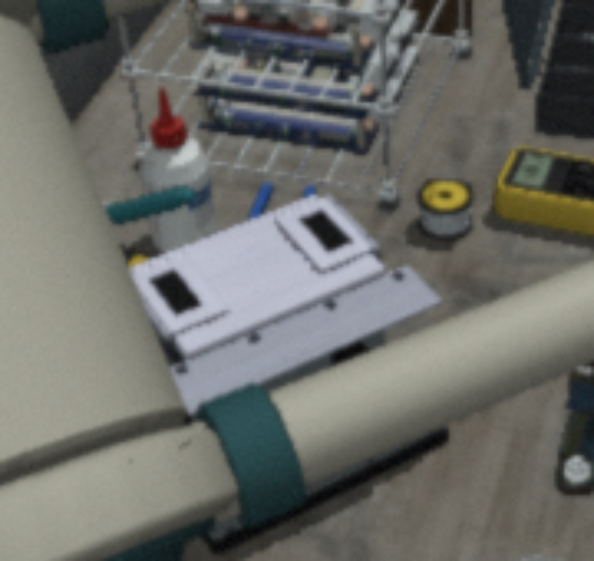

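Both flaps (at (175,290) and (325,230)) are flat and the spool and meter haven't moved. The arm still hides the lock, so I'll move it clear.

Call:
jog_arm(
  steps="0 0.9 -0.6 0 255;0 0.9 -0.6 0 255;0 0.9 -0.6 0 255;0 0.5 -0.6 0 255;0 0 -0.6 0 255;0 0 0 0 255",
)

```text
time_s: 23.8
position: [0.5984, 0.497, 0.4917]
tool_rot: [-3.13, 0.651, 2.404]
force: [-0.2, 0.0, 0.6]
opening: 0.0002
grasp_force: 0.0
```

```bash
python3 -c "
from h import *
st()
p,d,i=snap('side');C=w2c(cloud(i,d))
k=(d>0)&(C[...,2]>.080)&(C[...,2]<.108)&(C[...,0]>-.088)&(C[...,0]<-.05)&(abs(C[...,1])<.1)
P=C[k];b=p[k].mean(1)
for y in np.arange(-.1,.1,.006):
    m=(P[:,1]>y)&(P[:,1]<y+.006)
    if m.sum(): print(round(y+.003,3),m.sum(),P[m].mean(0).round(3),b[m].mean().round())
cv2.imwrite('pics/g.png',cv2.resize(p[130:300,130:310],None,fx=3.3,fy=3.3)[:,:,::-1])"
```

```text
t23.80 case [-0.3734  0.4347  0.4917] F_case [-0.2 -0.1  0.6] op 0.0
 tool axes in case: [[-0.795, 0.017, 0.606], [0.008, 1.0, -0.017], [-0.606, -0.009, -0.795]] q [ 0.88  0.64  0.48 -0.72  1.97 -0.26]
```

View pics/g.png

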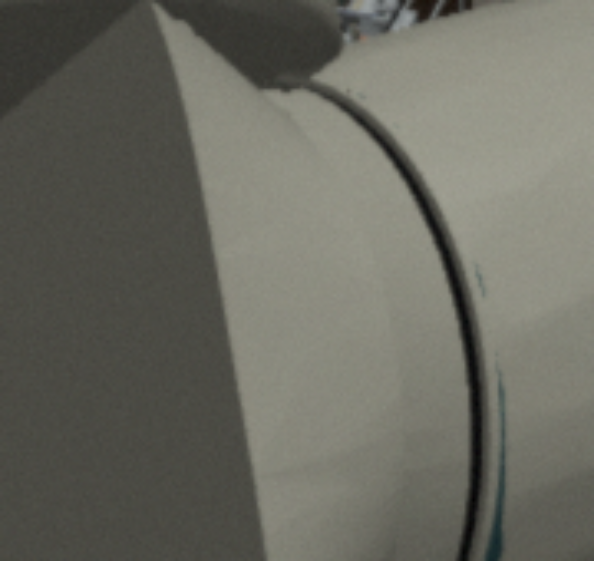

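The arm now fills the side view, so I'll look with the wrist camera from in front of the case.

Call:
jog_arm(
  steps="0.1 -0.85 0.3 0 255;0.1 -0.85 0.3 0 255;0.1 -0.85 0.3 0 255;0.1 -0.85 0.3 0 255;0.1 -0.85 0.3 0 255;0.1 -0.85 0.3 0 255;0.1 -0.85 0.3 0 255;0.1 -0.85 0.3 0 255;0.1 -0.85 0.3 0 255;0 -0.5 0.3 0 255",
)

```text
time_s: 25.1
position: [0.3597, 0.1542, 0.3461]
tool_rot: [-3.124, 0.651, 2.406]
force: [-0.3, 0.8, 0.2]
opening: -0.0001
grasp_force: 0.0
```

```bash
python3 -c "
from h import *
st()
p,d,i=snap('wrist');C=w2c(cloud(i,d))
k=(d>0)&(C[...,2]>.080)&(C[...,2]<.108)&(C[...,0]>-.088)&(C[...,0]<-.05)&(abs(C[...,1])<.1)
P=C[k];b=p[k].mean(1)
for y in np.arange(-.1,.1,.006):
    m=(P[:,1]>y)&(P[:,1]<y+.006)
    if m.sum(): print(round(y+.003,3),m.sum(),P[m].mean(0).round(3),b[m].mean().round())
cv2.imwrite('pics/w.png',p[:,:,::-1])"
```

```text
t25.10 case [-0.3236  0.02    0.3461] F_case [-0.8  0.4  0.2] op -0.0
 tool axes in case: [[-0.795, 0.018, 0.606], [0.006, 1.0, -0.022], [-0.606, -0.014, -0.795]] q [ 0.79 -0.07  1.82 -0.66  1.42  0.07]
-0.085 26 [-0.068 -0.085  0.083] 243.0
-0.079 45 [-0.069 -0.079  0.084] 211.0
-0.073 37 [-0.068 -0.073  0.083] 233.0
-0.067 9 [-0.068 -0.069  0.083] 162.0
-0.049 13 [-0.073 -0.047  0.094] 107.0
-0.043 52 [-0.076 -0.043  0.094] 76.0
-0.037 50 [-0.076 -0.037  0.094] 74.0
-0.031 51 [-0.076 -0.031  0.094] 74.0
-0.025 64 [-0.073 -0.025  0.095] 80.0
```

View pics/w.png

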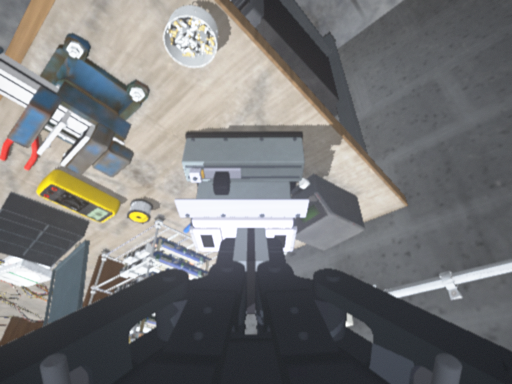

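The grip at (221,183) is now next to the keeper at (196,175). It sits at y ≈ -35 mm, a travel of about 95 mm. The keeper hasn't moved, and the 19 N stall confirms the end stop. Handing in.

```bash
python3 -c "
from h import *
print(robot.sign_off())"
```

```text
the job is handed in; nothing more can be done
None
```

The case is ready and handed in: both clip flaps are flat on the lid, and the lock is pushed to its end stop (about 95 mm of travel, 19 N on the grip). The keeper and the things around the case showed no shift in the pictures, and the arm is clear.

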